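Line up the hand bells for the music hour

TASK

Set out the four brass hand bells for the music hour: stand them upright in order of size along the row of round marks, one centred on each mark, the smallest on the yellow mark and growing to the largest on the blue one. Keep each bell upright and set it down gently rather than dropping it, and leave the pill box and the teapot lid where they are.

Things in the scene. Friction and masses are not known exactly. Their poses are not given: they have to be found in the camera images.
- bell_1: The smallest of four loose upright brass hand bells: brass cup 40 mm across at its mouth (below) and 40 mm high, then a 4 mm dark collar 19 mm across, then a straight upright mahogany handle 16 mm thick, from 44 to 96 mm above the origin. Origin: centre of the mouth, at the underside; z up the handle. Round: yaw does not matter. 0.08 to 0.4 kg.
- bell_2: The second smallest of four loose upright brass hand bells: brass cup 52 mm across at its mouth (below) and 50 mm high, then a 4 mm dark collar 19 mm across, then a straight upright mahogany handle 16 mm thick, from 54 to 106 mm above the origin. Origin: centre of the mouth, at the underside; z up the handle. Round: yaw does not matter. 0.08 to 0.4 kg.
- bell_3: The second largest of four loose upright brass hand bells: brass cup 64 mm across at its mouth (below) and 60 mm high, then a 4 mm dark collar 19 mm across, then a straight upright mahogany handle 16 mm thick, from 64 to 116 mm above the origin. Origin: centre of the mouth, at the underside; z up the handle. Round: yaw does not matter. 0.08 to 0.4 kg.
- bell_4: The largest of four loose upright brass hand bells: brass cup 76 mm across at its mouth (below) and 70 mm high, then a 4 mm dark collar 19 mm across, then a straight upright mahogany handle 16 mm thick, from 74 to 126 mm above the origin. Origin: centre of the mouth, at the underside; z up the handle. Round: yaw does not matter. 0.08 to 0.4 kg.
- mark_yellow: Yellow mark, at one end of the row (either end): a fixed round mark 84 mm across and 4 mm thick, one of four in a straight row on a fixed pale wooden board (96 x 420 mm, 12 mm thick); neighbours are about 105 mm apart. Origin: centre of its underside; its top is 4 mm higher, 16 mm above the table.
- mark_grey_a: Grey mark, one of the two alike in the middle of the row: a fixed round mark 84 mm across and 4 mm thick, one of four in a straight row on a fixed pale wooden board (96 x 420 mm, 12 mm thick); neighbours are about 105 mm apart. Origin: centre of its underside; its top is 4 mm higher, 16 mm above the table.
- mark_grey_b: The other grey mark in the middle of the row: a fixed round mark 84 mm across and 4 mm thick, one of four in a straight row on a fixed pale wooden board (96 x 420 mm, 12 mm thick); neighbours are about 105 mm apart. Origin: centre of its underside; its top is 4 mm higher, 16 mm above the table.
- mark_blue: Blue mark, at the end of the row away from the yellow one: a fixed round mark 84 mm across and 4 mm thick, one of four in a straight row on a fixed pale wooden board (96 x 420 mm, 12 mm thick); neighbours are about 105 mm apart. Origin: centre of its underside; its top is 4 mm higher, 16 mm above the table.
- pillbox: Bystander: loose lavender plastic seven-day pill box, 32 x 150 mm, 25 mm high, long side along its y. Origin: centre of its underside.
- teapot_lid: Bystander: loose white porcelain teapot lid, 76 mm across, 40 mm high with its knob. Origin: centre of its underside.
Not all that is in view belongs to the job. Leave any turquoise look-alike of the bell_2 alone.

How it is judged:
By the outcome, as a careful person would: the job done as asked, in the order asked, and still so for the second after the job is handed in, with the robot touching nothing.
It also fails if it takes over 118 s, if anything falls off the work surface, if the arm or the gripper's body presses on something with over 40 N, if the wrist force passes 120 N, or if a joint passes its speed limit or range.

ROBOT

A 6-joint arm with a two-finger parallel gripper is mounted at the origin on the work surface. World frame = base frame: x ahead of the robot, y to its left, z up, the work surface at z = 0. Lengths are in m, angles in degrees, forces in N, time in s.
With the tool pointing down it reaches from about 0.375 to 0.9 m from the base axis. Payload 3.1 kg.
Tool frame: the origin (TCP) lies on the centre line of the jaws, within the pads' length; the fingertips stand 11 mm ahead of it and the grasp point (between the pads) lies 8 mm behind it; z points along the fingers, y is the line along which they close (so a half turn about z gives the same grasp; the last joint's range is limited). The gripper opens to 87 mm and grips with 3 to 60 N. Pads are 19 mm wide; open, the fingers measure 117 mm over their backs; the gripper's body (75 mm by 190 mm) begins 51 mm behind the grasp point.
Start: joints at [-80.93, 30.224, 82.088, -0, 67.689, -10.227], TCP at [0.207, -0.59, 0.211] pointing down, gripper open.
Joint ranges: [-176.69, 176.69], [-43.24, 126.21], [12.49, 139.97], [-82, 262], [0, 151.66], [-163.58, 163.58]. Speed limits (degrees/s): [159.86, 159.86, 180, 180, 180, 180].

INTERFACE

Orientations are given as a 3x3 rotation matrix whose columns are the frame's x, y, z axes.
In Python, from rig import * gives the robot as it stands.
- The arm moves only by the shell command python3 -m inch 'ROWS'. ROWS is JSON, a list of rows, each an object of numbers: "gripper": the opening in per cent of the stroke, from 0 (shut) to 100 (fully open); "dx", "dy", "dz": the shift along the tool's x, y, z in mm; "turn": the turn about the tool's z in rad. A call has 1 to 12 rows; each row is the pose to reach, as a shift and turn from the pose commanded when the call began, along the tool's axes at that moment; what a row does not reach only later rows make up. A row lasts 1/10 s, in which the tool goes at most 50 mm and 8.59 degrees, less where a joint would pass 70% of its speed; a pose out of reach is approached as far as the arm can. A call with a gripper value outside its range is refused whole. The fingers move at their own pace and stop on an object; the grip force is fixed at half the most. Time passes only in rows, so rows that repeat a pose let the fingers close. It gives the time, the measured TCP pose, the force and the opening at its end, in the units of the state.
- read_state(): the state, without advancing time (a new reading comes with each control period).
- capture(name): name is "scene" or "top" or "wrist"; returns the picture (480x640x3 uint8, red, green, blue); there is no depth.
- get_calibration(name): a dict with "camera_matrix" (3x3 intrinsics, pixels), "world_to_cam" (4x4, takes a point from world to camera coordinates); the wrist camera has in their place "T_tool_cam" (4x4, takes a point from camera to tool coordinates, whose origin is the TCP and whose axes are the flange's). Camera axes: x right, y down, z forward; pixel columns grow to the right and rows downward; lengths in m; the calibration is good to about 2 mm. A picture is of the moment at which its call begins: read the wrist's pose just before it. get_calibration takes no time and is no camera call.
- hand_in(): hands the job in, once; it reports no verdict.
Trained networks look in the newest picture that a camera, given by its name, has taken for a name from the list of things; names that differ only in an ending like _2 or _b are one class to them, and where a whole thing is asked for, a point or a joint stands for the part that bears it (a point fixed in the world has none). Each returns a list of dicts, best first, with "score" (0 to 1); they miss things now and then, are a little off and sometimes report something else, mostly with a low value. They report only what shows in the picture. A call takes as long as a camera call. They do not tell look-alikes from the thing itself.
- recognise(camera, query): "extent" ([centre column, centre row, width, height] in pixels, round what is visible of it).
The state is a dict: "time_s": time; "joint_positions": joint angles; "qvel": joint speeds; "tau": joint torques, N m; "position": TCP position; "tcp_rot": TCP orientation; "force": force on the tool from outside, world axes, zero at the start; "moment": the same for the moment, N m; "opening": opening from 0.0 (shut) to 1.0 (fully open).
Only numpy, scipy, OpenCV 4.12 (cv2) and the standard library are available. Lean on these libraries where they do the work, as an engineer would, in place of code of your own. Each camera call takes 0.05 s, during which the arm holds its last target. There are 200 camera calls.

## Working session

There is one attempt and no reset: what is moved stays moved. The work goes in short steps, Python scripts to look and compute and a shell command to move; the robot and the scene stay as the last step left them, time stands still between calls to the robot, and variables do not carry over. Pictures are saved under pics/ and viewed, on a budget of 14 in all, crops included, one or two more only if the job needs it, and the job is handed in when it is done.

```bash
ls; mkdir -p pics; python3 - <<'E'
from rig import *
import cv2,numpy as np
s=read_state();print(s['time_s'],s['position'],np.round(s['tcp_rot'],3).tolist(),s['opening'])
for n in ['scene','top']:
    im=capture(n);cv2.imwrite(f'pics/{n}0.png',im[:,:,::-1])
    c=get_calibration(n);print(n,np.round(c['camera_matrix'],1).tolist(),np.round(c['world_to_cam'],3).tolist())
    for q in ['bell_1','mark_yellow','mark_grey_a','mark_blue','pillbox','teapot_lid']:
        print(q,[(round(r['score'],2),np.round(r['extent']).astype(int).tolist()) for r in recognise(n,q)])
print(get_calibration('wrist'))
E
```

```text
pics
0.0 [ 0.20642558 -0.58911181  0.21016549] [[0.944, 0.33, -0.0], [0.33, -0.944, 0.002], [0.0, -0.002, -1.0]] 1.0037098198033463
scene [[548.7, 0.0, 319.9], [0.0, 548.7, 233.6], [0.0, 0.0, 1.0]] [[0.49, 0.871, -0.002, -0.256], [0.683, -0.386, -0.621, -0.322], [-0.542, 0.303, -0.784, 1.577], [0.0, 0.0, 0.0, 1.0]]
bell_1 [(0.78, [273, 240, 22, 42]), (0.76, [261, 202, 21, 38]), (0.73, [333, 200, 25, 41]), (0.68, [168, 270, 22, 33]), (0.6, [412, 170, 26, 50])]
mark_yellow [(0.85, [284, 294, 36, 33])]
mark_grey_a [(0.82, [371, 260, 38, 32]), (0.82, [329, 278, 37, 33])]
mark_blue [(0.77, [411, 247, 37, 30])]
pillbox [(0.78, [475, 230, 53, 35])]
teapot_lid [(0.57, [203, 386, 42, 32]), (0.28, [271, 241, 22, 40])]
top [[451.2, 0.0, 317.1], [0.0, 451.2, 234.8], [0.0, 0.0, 1.0]] [[0.009, -1.0, -0.013, 0.011], [-0.998, -0.008, -0.057, 0.534], [0.057, 0.013, -0.998, 0.995], [0.0, 0.0, 0.0, 1.0]]
bell_1 [(0.97, [183, 266, 37, 27]), (0.89, [288, 276, 28, 26]), (0.74, [479, 281, 24, 15]), (0.67, [357, 317, 20, 24])]
mark_yellow [(0.76, [385, 209, 41, 39])]
mark_grey_a [(0.85, [338, 205, 36, 38]), (0.73, [291, 199, 40, 39]), (0.19, [287, 280, 26, 27])]
mark_blue []
pillbox []
teapot_lid [(0.95, [487, 163, 32, 29]), (0.24, [185, 266, 41, 31])]
{'camera_matrix': array([[381.95747525,   0.        , 321.44273004],
       [  0.        , 381.95747525, 242.94668611],
       [  0.        ,   0.        ,   1.        ]]), 'T_tool_cam': array([[ 1.39158007e-04, -9.53539905e-01, -3.01266709e-01,
         8.36019600e-02],
       [ 9.99998767e-01, -3.38622447e-04,  1.53368373e-03,
        -9.76805408e-04],
       [-1.56444431e-03, -3.01266551e-01,  9.53538682e-01,
        -1.73278355e-01],
       [ 0.00000000e+00,  0.00000000e+00,  0.00000000e+00,
         1.00000000e+00]])}
```

View pics/scene0.png

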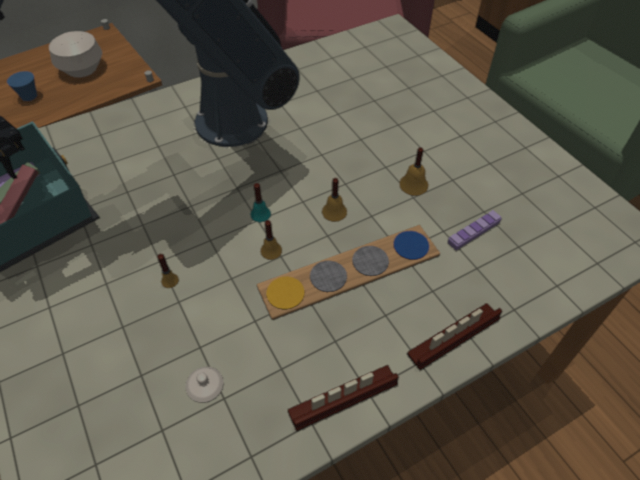

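View pics/top0.png

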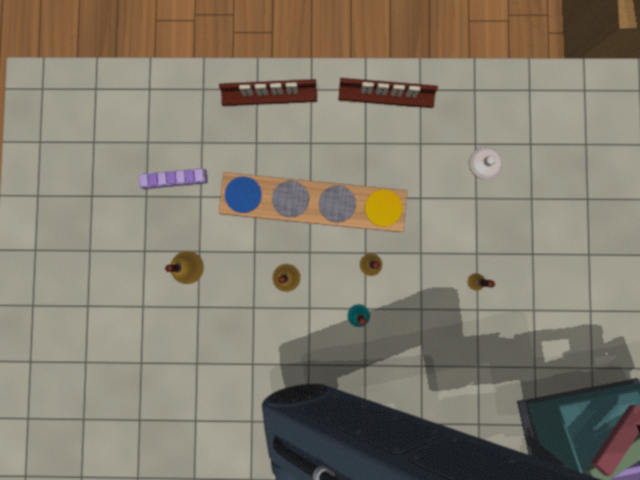

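The scene view and top view agree. In the top image, bells 4, 3, 2 and 1 are at (186,267), (286,278), (371,264) and (476,282), and the turquoise decoy is at (358,316). The marks run from blue (243,195) to yellow (384,208).

```bash
cat > h.py <<'E'
from rig import *
import cv2,numpy as np
def ray(K,R,t,uv,z):  # R,t: cam->world
    d=R@np.linalg.solve(K,[uv[0],uv[1],1.]); return (t+d*(z-t[2])/d[2])[:2]
def cam(n):
    c=get_calibration(n);M=np.linalg.inv(c['world_to_cam']);return c['camera_matrix'],M[:3,:3],M[:3,3]
def blobs(m,a0=40):
    n,l,s,c=cv2.connectedComponentsWithStats(m.astype(np.uint8));return [(c[i],s[i],(l==i).astype(np.uint8)) for i in range(1,n) if s[i,4]>a0]
def local(v):
    s=read_state();return np.round(s['tcp_rot'].T@np.append(np.asarray(v)-s['position'][:2],0)*1000,1)
E
python3 - <<'E'
from h import *
for n,box in [('top',(130,110,520,340)),('scene',(120,130,520,420))]:
    im=cv2.imread(f'pics/{n}0.png');hsv=cv2.cvtColor(im,cv2.COLOR_BGR2HSV).astype(int);H,S,V=[hsv[...,i] for i in range(3)]
    roi=np.zeros(H.shape,bool);roi[box[1]:box[3],box[0]:box[2]]=1;C=cam(n)
    M={'yel':(H>18)&(H<32)&(S>200)&(V>150),'blue':(H>100)&(H<125)&(S>150)&(V>70),'brass':(H>13)&(H<28)&(S>130)&(V<165)&(V>40),'teal':(H>80)&(H<98)&(S>150),'dark':(V<62)&((H<13)|(H>165))&(S>60)}
    for k,m in M.items():
        for c,s,l in blobs(m&roi,25):
            cc,r=cv2.minEnclosingCircle(cv2.findNonZero(l))
            z={'yel':.016,'blue':.016,'dark':.08}.get(k,.0)
            print(n,k,np.round(c,1),s.tolist(),'circ',np.round(cc,1),round(r,1),'xy',np.round(ray(*C,c,z),4),np.round(ray(*C,cc,z),4))
E
```

```text
top yel [383.1 207.5] [365, 190, 37, 36, 1033] circ [383.1 207.4] 18.1 xy [ 0.5965 -0.1317] [ 0.5966 -0.1317]
top blue [242.7 194.4] [226, 178, 34, 34, 921] circ [242.7 194.3] 17.1 xy [0.624  0.1841] [0.6241 0.184 ]
top brass [187.5 267. ] [171, 252, 32, 31, 707] circ [186.5 267. ] 15.9 xy [0.4594 0.3094] [0.4594 0.3118]
top brass [369.6 264.2] [361, 254, 20, 21, 260] circ [370.5 264.1] 10.4 xy [ 0.4692 -0.1035] [ 0.4695 -0.1054]
top brass [286.4 277.2] [274, 265, 25, 26, 449] circ [286.  277.5] 13.0 xy [0.4382 0.0845] [0.4377 0.0853]
top brass [474.3 281.5] [469, 274, 13, 16, 141] circ [475.8 281.6] 7.7 xy [ 0.4326 -0.3387] [ 0.4323 -0.342 ]
top teal [357.3 313.7] [349, 306, 20, 20, 229] circ [358.2 315.2] 10.3 xy [ 0.358 -0.076] [ 0.3547 -0.078 ]
top dark [174.8 267.7] [171, 265, 8, 7, 40] circ [174.2 267.8] 4.2 xy [0.4591 0.3121] [0.4588 0.3135]
top dark [484.  282.5] [480, 280, 9, 6, 41] circ [484.1 282.1] 4.1 xy [ 0.4341 -0.3318] [ 0.4348 -0.3321]
scene blue [411.  244.9] [395, 232, 33, 27, 682] circ [411.  244.5] 16.4 xy [0.6287 0.1831] [0.6277 0.1839]
scene brass [414.1 181.1]
[... 693 characters left out ...]
c [419. 157.] 8.2 xy [0.4478 0.3244] [0.4483 0.325 ]
scene dark [334.7 187.4] [333, 179, 5, 18, 70] circ [335.  187.5] 8.6 xy [0.4342 0.0896] [0.4349 0.0899]
scene dark [257.1 191.9] [254, 183, 7, 19, 92] circ [256.5 192. ] 9.3 xy [ 0.3568 -0.0776] [ 0.3562 -0.079 ]
scene dark [268.3 229.9] [265, 221, 7, 18, 73] circ [267.5 229.5] 8.6 xy [ 0.4732 -0.1051] [ 0.4714 -0.1062]
scene dark [163.2 263.7] [159, 255, 9, 17, 78] circ [164. 263.] 8.2 xy [ 0.4462 -0.3408] [ 0.4454 -0.3387]
scene dark [459.3 337.3] [408, 305, 93, 64, 979] circ [454.1 332.2] 51.0 xy [0.8941 0.0992] [0.8804 0.0972]
scene dark [354.2 399.8] [305, 377, 93, 43, 654] circ [351. 398.] 50.6 xy [ 0.9003 -0.1428] [ 0.8947 -0.146 ]
```

```bash
python3 -c "
from h import *
print(local([.434,-.341]))"
```

```text
[ 296.9 -159.7   -0. ]
```

```bash
python3 -m inch '[{"dx":37,"dy":-20,"dz":0,"turn":-0.142,"gripper":60},{"dx":74,"dy":-40,"turn":-0.284,"gripper":60},{"dx":111,"dy":-60,"turn":-0.426,"gripper":60},{"dx":148,"dy":-80,"turn":-0.568,"gripper":60},{"dx":186,"dy":-100,"turn":-0.71,"gripper":60},{"dx":223,"dy":-120,"turn":-0.852,"gripper":60},{"dx":260,"dy":-140,"turn":-0.994,"gripper":60},{"dx":297,"dy":-160,"turn":-1.136,"gripper":60},{"dx":297,"dy":-160,"turn":-1.136,"gripper":60},{"dx":297,"dy":-160,"turn":-1.136,"gripper":60},{"dx":297,"dy":-160,"turn":-1.136,"gripper":60}]'
python3 - <<'E'
from h import *
s=read_state();im=capture('wrist');cv2.imwrite('pics/w1.png',im[:,:,::-1])
print(s['position'],np.round(s['tcp_rot'],3).tolist(),s['qvel'],[(r['score'],np.round(r['extent'])) for r in recognise('wrist','bell_1')])
E
```

```text
[ 0.20655991 -0.58986236  0.21118044] [[0.944, 0.33, 0.0], [0.33, -0.944, -0.0], [-0.0, 0.0, -1.0]] [-0.07750651 -0.02779861  0.0486876   0.0365129  -0.07071343 -0.01058912] []invalid input
```

View pics/w1.png

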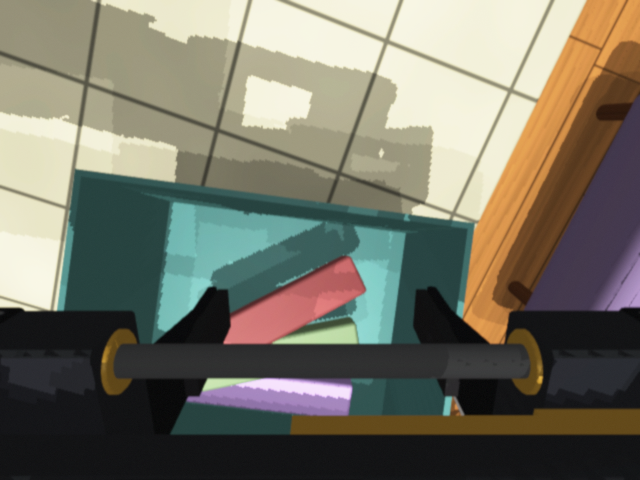

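The wrist image shows the arm still over the bin, with the fingers at columns 190–450. The move was refused, so I'll retry with every key in each row.

```bash
python3 -m inch '[{"dx":37,"dy":-20,"dz":0,"turn":-0.142,"gripper":60},{"dx":74,"dy":-40,"dz":0,"turn":-0.284,"gripper":60},{"dx":111,"dy":-60,"dz":0,"turn":-0.426,"gripper":60},{"dx":148,"dy":-80,"dz":0,"turn":-0.568,"gripper":60},{"dx":186,"dy":-100,"dz":0,"turn":-0.71,"gripper":60},{"dx":223,"dy":-120,"dz":0,"turn":-0.852,"gripper":60},{"dx":260,"dy":-140,"dz":0,"turn":-0.994,"gripper":60},{"dx":297,"dy":-160,"dz":0,"turn":-1.136,"gripper":60},{"dx":297,"dy":-160,"dz":0,"turn":-1.136,"gripper":60},{"dx":297,"dy":-160,"dz":0,"turn":-1.136,"gripper":60},{"dx":297,"dy":-160,"dz":0,"turn":-1.136,"gripper":60}]'
python3 - <<'E'
from h import *
s=read_state();im=capture('wrist');cv2.imwrite('pics/w2.png',im[:,:,::-1])
print(s['position'],np.round(s['tcp_rot'],3).tolist(),[(r['score'],np.round(r['extent'])) for r in recognise('wrist','bell_1')])
E
```

```text
time_s: 1.9
position: [0.4336, -0.3416, 0.2112]
tcp_rot: [[0.099, 0.995, -0.0], [0.995, -0.099, -0.001], [-0.001, -0.0, -1.0]]
force: [-0.3, -0.1, 0.1]
opening: 0.601
[ 0.43362157 -0.34157056  0.21123434] [[0.099, 0.995, -0.0], [0.995, -0.099, -0.001], [-0.001, -0.0, -1.0]] [(0.92, array([321., 217.,  40.,  53.])), (0.69, array([591., 205.,  82.,  71.]))]
```

View pics/w2.png

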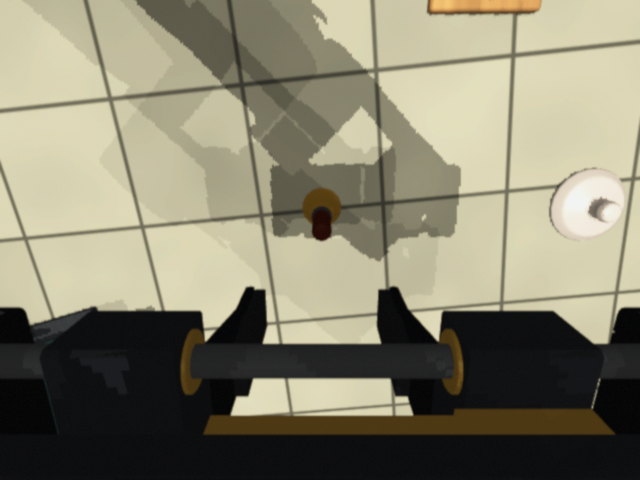

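The wrist view shows bell_1 centred at (322,207), its handle top near (322,233), between the fingers. Next I'll compute its position from this view.

```bash
cat >> h.py <<'E'
def wcam(s):
    c=get_calibration('wrist');T=c['T_tool_cam'];R=s['tcp_rot'];return c['camera_matrix'],R@T[:3,:3],s['position']+R@T[:3,3]
def proj(C,p):
    K,R,t=C;q=K@(R.T@(np.asarray(p)-t));return q[:2]/q[2]
def bellfit(im,s,rad,h0,guess):
    # handle columns/rows from dark red mask, cup from brass mask: fit xy so projected handle axis and cup match
    C=wcam(s);hsv=cv2.cvtColor(im,cv2.COLOR_RGB2HSV).astype(int);H,S,V=[hsv[...,i] for i in range(3)]
    uv=proj(C,[*guess,h0/2000]);roi=np.zeros(H.shape,np.uint8);cv2.circle(roi,tuple(int(x) for x in uv),75,1,-1)
    br=(H>12)&(H<30)&(S>110)&(V<205)&(V>35)&(roi>0);dk=((H<9)|(H>168))&(S>90)&(V<100)&(roi>0)
    ok=cv2.morphologyEx((br|dk).astype(np.uint8),cv2.MORPH_OPEN,np.ones((3,3)));b=max(blobs(ok,50),key=lambda b:b[1][4])[2]
    def model(xy):
        m=np.zeros(H.shape,np.uint8);a=np.linspace(0,2*np.pi,40)
        def ring(r,z): return np.array([proj(C,[xy[0]+r*np.cos(t),xy[1]+r*np.sin(t),z]) for t in a])
        for rs in ([(rad,0),(rad,.004),(.011,h0/1000-.004)],[(.008,h0/1000),(.008,h0/1000+.052)]):
            p=np.vstack([ring(*r) for r in rs]);cv2.fillConvexPoly(m,np.round(cv2.convexHull(p.astype(np.float32))*8).astype(int),1,shift=3)
        return m
    f=lambda xy:np.mean(model(xy)!=b)*1e4
    from scipy.optimize import minimize
    g=min((np.add(guess,[i*.004,j*.004]) for i in range(-4,5) for j in range(-4,5)),key=f)
    r=minimize(f,g,method='Nelder-Mead',options=dict(initial_simplex=[g,g+[.003,0],g+[0,.003]],xatol=1e-4))
    return r.x,r.fun,b.sum()
E
python3 - <<'E'
from h import *
s=read_state();im=cv2.imread('pics/w2.png')[:,:,::-1].copy();C=wcam(s)
x,f,n=bellfit(im,s,.020,44,[.4336,-.3416]);print(x,f*30.72,n,local(x), ray(*C,(322,234),.096))
E
```

```text
[ 0.43338046 -0.339453  ] 275.0 1300 [ 2.5 -0.1 -0. ] [ 0.43378197 -0.34198919]
```

```bash
python3 -m inch '[{"dx":1,"dy":0,"dz":35,"turn":0,"gripper":60},{"dx":1,"dy":0,"dz":75,"turn":0,"gripper":60},{"dx":1,"dy":0,"dz":110,"turn":0,"gripper":60},{"dx":1,"dy":0,"dz":135,"turn":0,"gripper":60},{"dx":1,"dy":0,"dz":147,"turn":0,"gripper":60},{"dx":1,"dy":0,"dz":147,"turn":0,"gripper":60},{"dx":1,"dy":0,"dz":147,"turn":0,"gripper":60}]'
python3 - <<'E'
from h import *
s=read_state();im=capture('wrist');cv2.imwrite('pics/w3.png',im[:,:,::-1]);print(s['position'])
E
```

```text
time_s: 2.7
position: [0.4343, -0.3408, 0.0648]
tcp_rot: [[0.099, 0.995, 0.001], [0.995, -0.099, -0.001], [-0.001, 0.001, -1.0]]
force: [-0.6, 0.1, -0.1]
opening: 0.6
[ 0.43431466 -0.34082344  0.06484062]
```

View pics/w3.png

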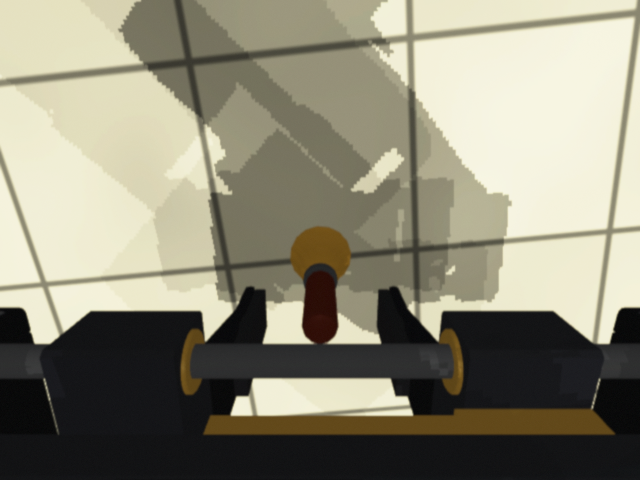

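The close wrist view shows the handle squarely between the fingers, with the mouth's far edge at (321,226) and the handle top at about (320,330). I'll get the along-pad offset from that.

```bash
python3 - <<'E'
from h import *
s=read_state();im=cv2.imread('pics/w3.png')[:,:,::-1].copy();C=wcam(s)
e=ray(*C,(321,226),.001);print('edge-20',local(e)-[20,0,0],'tip back',local(ray(*C,(320,343),.094))+[8,0,0])
x,f,n=bellfit(im,s,.020,44,[.4336,-.3416]);print(x,f*30.72,n,local(x))
E
python3 -m inch '[{"dx":0,"dy":0,"dz":0,"turn":0,"gripper":30},{"dx":0,"dy":0,"dz":0,"turn":0,"gripper":10},{"dx":0,"dy":0,"dz":0,"turn":0,"gripper":0},{"dx":0,"dy":0,"dz":0,"turn":0,"gripper":0},{"dx":0,"dy":0,"dz":0,"turn":0,"gripper":0},{"dx":0,"dy":0,"dz":0,"turn":0,"gripper":0},{"dx":0,"dy":0,"dz":0,"turn":0,"gripper":0}]'
```

```text
edge-20 [ 0.2 -0.1 -0. ] tip back [ 0.9 -0.7  0. ]
[ 0.43398196 -0.33905697] 2898.0 2237 [ 1.8 -0.9 -0. ]
time_s: 3.45
position: [0.434, -0.3397, 0.0642]
tcp_rot: [[0.098, 0.995, -0.0], [0.995, -0.098, 0.0], [0.0, -0.0, -1.0]]
force: [-0.5, 0.2, 1.4]
opening: 0.174
```

```bash
python3 -m inch '[{"dx":0,"dy":0,"dz":-20,"turn":0,"gripper":0},{"dx":0,"dy":0,"dz":-50,"turn":0,"gripper":0},{"dx":0,"dy":0,"dz":-80,"turn":0,"gripper":0},{"dx":37,"dy":23,"dz":-80,"turn":0,"gripper":0},{"dx":75,"dy":46,"dz":-80,"turn":0,"gripper":0},{"dx":112,"dy":69,"dz":-80,"turn":0,"gripper":0},{"dx":150,"dy":93,"dz":-80,"turn":0,"gripper":0},{"dx":187,"dy":116,"dz":-80,"turn":0,"gripper":0},{"dx":213,"dy":133,"dz":-80,"turn":0,"gripper":0},{"dx":225,"dy":139,"dz":-80,"turn":0,"gripper":0},{"dx":225,"dy":139,"dz":-80,"turn":0,"gripper":0},{"dx":225,"dy":139,"dz":-80,"turn":0,"gripper":0}]'
python3 - <<'E'
from h import *
s=read_state();im=capture('wrist');cv2.imwrite('pics/w4.png',im[:,:,::-1]);print(s['position'],s['force'],s['opening'])
C=wcam(s);hsv=cv2.cvtColor(im,cv2.COLOR_RGB2HSV).astype(int);H,S,V=[hsv[...,i] for i in range(3)]
for k,m in {'grey':(S<45)&(V<190)&(V>70),'yel':(H>20)&(H<32)&(S>185)&(V>180)}.items():
    for c,st,l in blobs(m,1500):
        p=cv2.convexHull(cv2.findNonZero(l))[:,0];w=np.array([ray(*C,q,.016) for q in p])
        A=np.c_[2*w,np.ones(len(w))];q=np.linalg.lstsq(A,(w**2).sum(1),rcond=None)[0]
        print(k,st.tolist(),np.round(q[:2],4),'r',round(float(np.sqrt(q[2]+q[:2]@q[:2])),4))
E
```

```text
time_s: 4.65
position: [0.5934, -0.13, 0.1437]
tcp_rot: [[0.098, 0.995, -0.002], [0.995, -0.098, -0.0], [-0.0, -0.002, -1.0]]
force: [0.2, 0.4, -1.4]
opening: 0.172
[ 0.59342497 -0.13002731  0.14372209] [ 0.1986362   0.43597011 -1.43636124] 0.17197887803282205
grey [269, 33, 112, 119, 7848] [ 0.6059 -0.0275] r 0.041
```

View pics/w4.png

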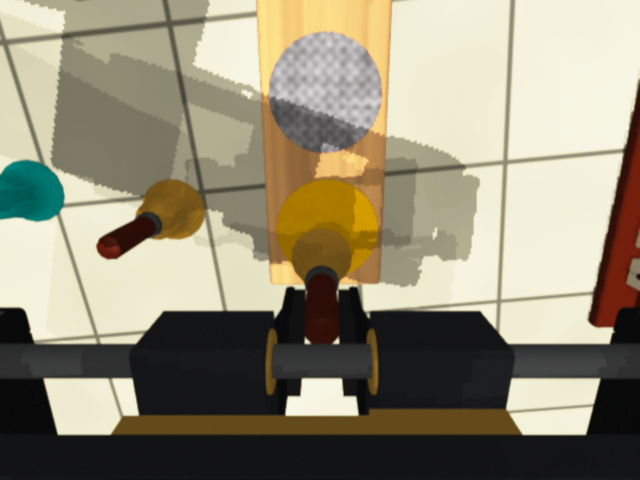

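The view shows the yellow mark behind the held bell (far edge at (327,178), sides at columns 276 and 379) and the grey mark at (325,92). I'll check the centre from the edge points.

```bash
python3 - <<'E'
from h import *
s=read_state();C=wcam(s)
print(local(ray(*C,(327,178),.016))-[42,0,0],local(ray(*C,(276,226),.016)),local(ray(*C,(379,226),.016)),'grey',local([.6059,-.0275]))
E
```

```text
[ 0.1  4.3 -0. ] [  3.1 -37.1   0.1] [ 3.1 46.9 -0.1] grey [103.7   2.3  -0. ]
```

```bash
python3 -m inch '[{"dx":-1,"dy":4,"dz":20,"turn":0,"gripper":0},{"dx":-1,"dy":4,"dz":40,"turn":0,"gripper":0},{"dx":-1,"dy":4,"dz":55,"turn":0,"gripper":0},{"dx":-1,"dy":4,"dz":60,"turn":0,"gripper":0},{"dx":-1,"dy":4,"dz":61,"turn":0,"gripper":0},{"dx":-1,"dy":4,"dz":62,"turn":0,"gripper":0},{"dx":-1,"dy":4,"dz":62.5,"turn":0,"gripper":0},{"dx":-1,"dy":4,"dz":63,"turn":0,"gripper":0},{"dx":-1,"dy":4,"dz":63,"turn":0,"gripper":0}]'
```

```text
time_s: 5.6
position: [0.5986, -0.1308, 0.0817]
tcp_rot: [[0.098, 0.995, 0.001], [0.995, -0.098, -0.0], [-0.0, 0.001, -1.0]]
force: [-0.4, 0.1, -1.4]
opening: 0.173
```

```bash
python3 -m inch '[{"dx":0,"dy":0,"dz":0.5,"turn":0,"gripper":0},{"dx":0,"dy":0,"dz":0.5,"turn":0,"gripper":0},{"dx":0,"dy":0,"dz":1,"turn":0,"gripper":0},{"dx":0,"dy":0,"dz":1,"turn":0,"gripper":0}]'
```

```text
time_s: 6.0
position: [0.5984, -0.1308, 0.0803]
tcp_rot: [[0.098, 0.995, 0.0], [0.995, -0.098, -0.0], [-0.0, 0.0, -1.0]]
force: [0.6, -0.3, 0.1]
opening: 0.172
```

```bash
python3 -m inch '[{"dx":0,"dy":0,"dz":0.3,"turn":0,"gripper":0},{"dx":0,"dy":0,"dz":0.5,"turn":0,"gripper":0},{"dx":0,"dy":0,"dz":0.5,"turn":0,"gripper":0}]'
python3 - <<'E'
from h import *
s=read_state();im=capture('wrist');cv2.imwrite('pics/w5.png',im[:,:,::-1]);print(s['position'],s['force'])
E
```

```text
time_s: 6.3
position: [0.5985, -0.1308, 0.0802]
tcp_rot: [[0.098, 0.995, 0.0], [0.995, -0.098, -0.0], [-0.0, 0.0, -1.0]]
force: [-1.5, 0.2, 3.5]
opening: 0.172
[ 0.59846606 -0.13079473  0.08020429] [-1.52182901  0.23445639  3.49432426]
```

View pics/w5.png

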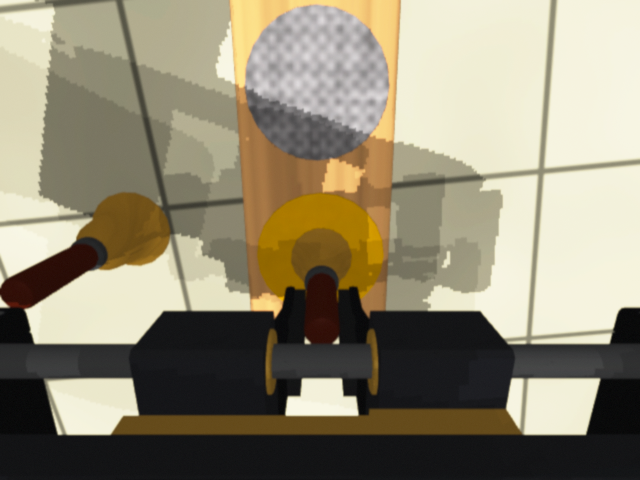

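Bell_1 is down on the yellow mark and laterally centred: mark columns 258–383, bell 291–350. The far edges are at rows 193 and 227. I'll check the row direction, and locate the grey mark and bell_2.

```bash
python3 - <<'E'
from h import *
s=read_state();C=wcam(s)
print('gap(22)',local(ray(*C,(320,193),.016))-local(ray(*C,(321,227),.017)))
for q in [(245,84),(389,84),(317,5),(317,160)]:print('grey',local(ray(*C,q,.016)))
E
python3 -m inch '[{"dx":0,"dy":0,"dz":0,"turn":0,"gripper":25},{"dx":0,"dy":0,"dz":0,"turn":0,"gripper":40},{"dx":0,"dy":0,"dz":0,"turn":0,"gripper":60},{"dx":0,"dy":0,"dz":0,"turn":0,"gripper":60},{"dx":0,"dy":0,"dz":-15,"turn":0,"gripper":60},{"dx":0,"dy":0,"dz":-45,"turn":0,"gripper":60},{"dx":0,"dy":0,"dz":-90,"turn":0,"gripper":60},{"dx":0,"dy":0,"dz":-130,"turn":0,"gripper":60},{"dx":0,"dy":0,"dz":-130,"turn":0,"gripper":60}]'
python3 -c "
from h import *
print(local([.470,-.1045]))"
```

```text
gap(22) [21.8 -0.6  0. ]
grey [104.9 -43.9  -0. ]
grey [105.  39.   0.]
grey [144.8  -2.3  -0. ]
grey [62.  -2.6 -0. ]
time_s: 7.25
position: [0.6024, -0.1323, 0.216]
tcp_rot: [[0.098, 0.995, 0.012], [0.995, -0.098, -0.005], [-0.004, 0.013, -1.0]]
force: [0.4, -1.5, -1.1]
opening: 0.598
[  14.7 -134.5   -1.8]
```

```bash
python3 -m inch '[{"dx":3,"dy":-30,"dz":0,"turn":0,"gripper":60},{"dx":8,"dy":-75,"dz":0,"turn":0,"gripper":60},{"dx":12,"dy":-115,"dz":0,"turn":0,"gripper":60},{"dx":13.5,"dy":-130.5,"dz":0,"turn":0,"gripper":60},{"dx":13.5,"dy":-130.5,"dz":0,"turn":0,"gripper":60},{"dx":13.5,"dy":-130.5,"dz":25,"turn":0,"gripper":60},{"dx":13.5,"dy":-130.5,"dz":65,"turn":0,"gripper":60},{"dx":13.5,"dy":-130.5,"dz":105,"turn":0,"gripper":60},{"dx":13.5,"dy":-130.5,"dz":130,"turn":0,"gripper":60},{"dx":13.5,"dy":-130.5,"dz":136,"turn":0,"gripper":60},{"dx":13.5,"dy":-130.5,"dz":136,"turn":0,"gripper":60},{"dx":13.5,"dy":-130.5,"dz":136,"turn":0,"gripper":60}]'
cat >> h.py <<'E'
def near(rad,name):
    s=read_state();im=capture('wrist');cv2.imwrite(f'pics/{name}.png',im[:,:,::-1]);C=wcam(s)
    hsv=cv2.cvtColor(im,cv2.COLOR_RGB2HSV).astype(int);H,S,V=[hsv[...,i] for i in range(3)]
    m=(H>12)&(H<28)&(S>120)&(V<215)&(V>35);m[300:]=0;m[:,:200]=0;m[:,440:]=0
    c,st,l=max(blobs(m,200),key=lambda b:b[1][4]);r=st[1];col=np.nonzero(l[r+1])[0].mean()
    print(s['position'],'box',st.tolist(),'offset',local(ray(*C,(col,r),.001))-[rad*1000,0,0])
E
python3 -c "
from h import *
near(.026,'w6')"
```

```text
time_s: 8.45
position: [0.4712, -0.1052, 0.0743]
tcp_rot: [[0.098, 0.995, 0.002], [0.995, -0.098, -0.001], [-0.001, 0.002, -1.0]]
force: [-0.2, 0.0, 0.3]
opening: 0.604
[ 0.47120448 -0.10516262  0.07430048] box [282, 213, 76, 77, 3791] offset [ 0.7 -0.8 -0. ]
```

View pics/w6.png

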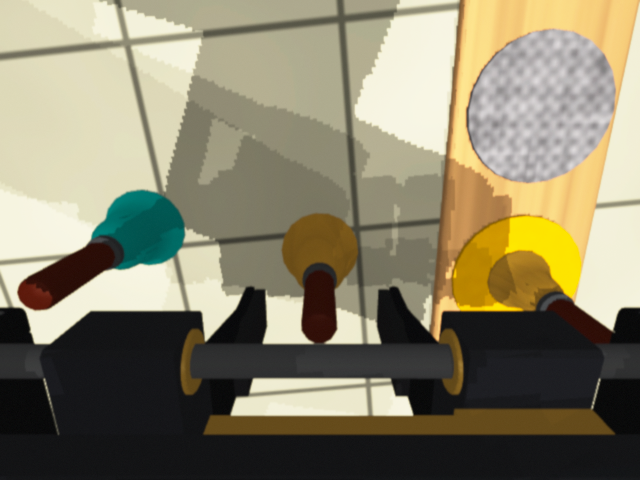

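Bell_2 is between the fingers, 0.7 mm off centre, and bell_1 stands upright on yellow. I'll grip and lift.

```bash
python3 -m inch '[{"dx":0,"dy":0,"dz":0,"turn":0,"gripper":30},{"dx":0,"dy":0,"dz":0,"turn":0,"gripper":10},{"dx":0,"dy":0,"dz":0,"turn":0,"gripper":0},{"dx":0,"dy":0,"dz":0,"turn":0,"gripper":0},{"dx":0,"dy":0,"dz":0,"turn":0,"gripper":0},{"dx":0,"dy":0,"dz":0,"turn":0,"gripper":0},{"dx":0,"dy":0,"dz":0,"turn":0,"gripper":0},{"dx":0,"dy":0,"dz":-20,"turn":0,"gripper":0},{"dx":0,"dy":0,"dz":-50,"turn":0,"gripper":0},{"dx":0,"dy":0,"dz":-80,"turn":0,"gripper":0},{"dx":0,"dy":0,"dz":-80,"turn":0,"gripper":0}]'
python3 -m inch '[{"dx":15,"dy":21,"dz":0,"turn":0,"gripper":0},{"dx":40,"dy":56,"dz":0,"turn":0,"gripper":0},{"dx":65,"dy":92,"dz":0,"turn":0,"gripper":0},{"dx":83,"dy":118,"dz":0,"turn":0,"gripper":0},{"dx":89.3,"dy":127,"dz":0,"turn":0,"gripper":0},{"dx":89.3,"dy":127,"dz":0,"turn":0,"gripper":0},{"dx":89.3,"dy":127,"dz":20,"turn":0,"gripper":0},{"dx":89.3,"dy":127,"dz":40,"turn":0,"gripper":0},{"dx":89.3,"dy":127,"dz":54,"turn":0,"gripper":0},{"dx":89.3,"dy":127,"dz":60,"turn":0,"gripper":0},{"dx":89.3,"dy":127,"dz":61,"turn":0,"gripper":0},{"dx":89.3,"dy":127,"dz":61,"turn":0,"gripper":0}]'
python3 - <<'E'
from h import *
s=read_state();im=capture('wrist');cv2.imwrite('pics/w7.png',im[:,:,::-1]);print(s['position'],s['force'],s['opening'])
E
```

```text
time_s: 9.6
position: [0.472, -0.1055, 0.1565]
tcp_rot: [[0.098, 0.995, 0.007], [0.995, -0.098, -0.003], [-0.003, 0.007, -1.0]]
force: [0.8, -0.9, -1.9]
opening: 0.173
time_s: 10.8
position: [0.605, -0.0285, 0.0929]
tcp_rot: [[0.098, 0.995, 0.0], [0.995, -0.098, -0.0], [-0.0, 0.0, -1.0]]
force: [-0.8, -0.1, -1.5]
opening: 0.171
[ 0.60496934 -0.0284995   0.09294945] [-0.80501432 -0.07219726 -1.49384234] 0.17114302502039688
```

View pics/w7.png

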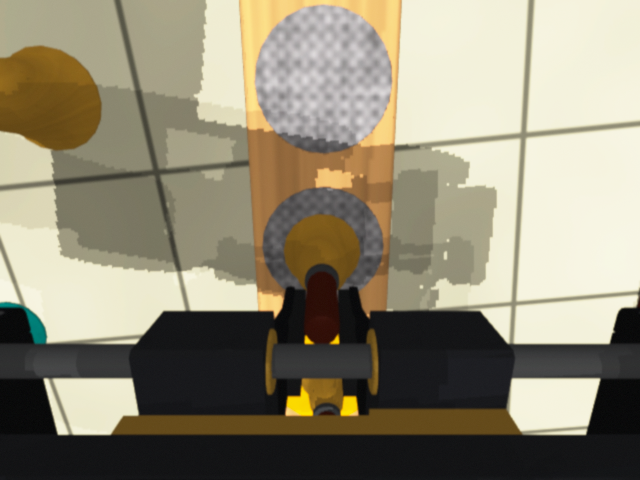

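The held bell is nearly down on grey_a. The mark spans columns 263–382 with its far edge at row 187, and the bell spans 284–360. The next grey mark is at columns 255–391, rows 4–152.

```bash
python3 - <<'E'
from h import *
s=read_state();C=wcam(s);L=lambda q:local(ray(*C,q,.016))
print('mark centre',L((322,187))-[42,0,0],L((263,243)),L((382,243)),'bell edge 0.7+26=',local(ray(*C,(322,213),.019)))
g=(L((255,78))+L((391,78)))/2,(L((323,4))+L((323,152)))/2;print('next',g)
E
python3 -m inch '[{"dx":0,"dy":0,"dz":1,"turn":0,"gripper":0},{"dx":0,"dy":0,"dz":1.7,"turn":0,"gripper":0},{"dx":0,"dy":0,"dz":2,"turn":0,"gripper":0},{"dx":0,"dy":0,"dz":2.3,"turn":0,"gripper":0},{"dx":0,"dy":0,"dz":2.3,"turn":0,"gripper":0}]'
```

```text
mark centre [ 1.3  0.6 -0. ] [  4.7 -40.   -0.1] [ 4.6 41.9  0.1] bell edge 0.7+26= [26.5  0.6 -0. ]
next (array([ 1.0945e+02,  1.1500e+00, -5.0000e-02]), array([107.25,   1.15,  -0.  ]))
time_s: 11.35
position: [0.6049, -0.0281, 0.0904]
tcp_rot: [[0.098, 0.995, -0.0], [0.995, -0.098, 0.0], [0.0, -0.0, -1.0]]
force: [-1.4, 0.3, -1.0]
opening: 0.174
```

```bash
python3 -m inch '[{"dx":0,"dy":0,"dz":0.4,"turn":0,"gripper":0},{"dx":0,"dy":0,"dz":0.7,"turn":0,"gripper":0},{"dx":0,"dy":0,"dz":0.7,"turn":0,"gripper":0}]'
```

```text
time_s: 11.65
position: [0.6051, -0.0281, 0.0898]
tcp_rot: [[0.098, 0.995, 0.0], [0.995, -0.098, -0.0], [-0.0, 0.0, -1.0]]
force: [0.3, 1.1, -0.3]
opening: 0.175
```

```bash
python3 -m inch '[{"dx":0,"dy":0,"dz":0.3,"turn":0,"gripper":0},{"dx":0,"dy":0,"dz":0.5,"turn":0,"gripper":0},{"dx":0,"dy":0,"dz":0.5,"turn":0,"gripper":0}]'
```

```text
time_s: 11.95
position: [0.6051, -0.0281, 0.0897]
tcp_rot: [[0.098, 0.995, 0.001], [0.995, -0.098, -0.0], [-0.0, 0.001, -1.0]]
force: [-0.0, 0.4, 4.9]
opening: 0.174
```

```bash
python3 -m inch '[{"dx":0,"dy":0,"dz":0,"turn":0,"gripper":25},{"dx":0,"dy":0,"dz":0,"turn":0,"gripper":40},{"dx":0,"dy":0,"dz":0,"turn":0,"gripper":60},{"dx":0,"dy":0,"dz":0,"turn":0,"gripper":60},{"dx":0,"dy":0,"dz":-15,"turn":0,"gripper":60},{"dx":0,"dy":0,"dz":-45,"turn":0,"gripper":60},{"dx":0,"dy":0,"dz":-90,"turn":0,"gripper":60},{"dx":0,"dy":0,"dz":-130,"turn":0,"gripper":60},{"dx":0,"dy":0,"dz":-130,"turn":0,"gripper":60}]'
python3 -m inch '[{"dx":15,"dy":-30,"dz":0,"turn":0,"gripper":60},{"dx":38,"dy":-70,"dz":0,"turn":0,"gripper":60},{"dx":61,"dy":-112,"dz":0,"turn":0,"gripper":60},{"dx":83,"dy":-153,"dz":0,"turn":0,"gripper":60},{"dx":95,"dy":-174,"dz":0,"turn":0,"gripper":60},{"dx":98,"dy":-179.5,"dz":0,"turn":0,"gripper":60},{"dx":98,"dy":-179.5,"dz":30,"turn":0,"gripper":60},{"dx":98,"dy":-179.5,"dz":75,"turn":0,"gripper":60},{"dx":98,"dy":-179.5,"dz":115,"turn":0,"gripper":60},{"dx":98,"dy":-179.5,"dz":132,"turn":0,"gripper":60},{"dx":98,"dy":-179.5,"dz":135,"turn":0,"gripper":60},{"dx":98,"dy":-179.5,"dz":135,"turn":0,"gripper":60}]'
python3 -c "
from h import *
near(.032,'w8')"
```

```text
time_s: 12.85
position: [0.6092, -0.029, 0.2255]
tcp_rot: [[0.098, 0.995, 0.013], [0.995, -0.098, -0.003], [-0.002, 0.013, -1.0]]
force: [1.1, 0.1, -0.4]
opening: 0.599
time_s: 14.05
position: [0.4367, 0.0865, 0.0836]
tcp_rot: [[0.098, 0.995, -0.0], [0.995, -0.098, -0.0], [-0.0, -0.0, -1.0]]
force: [0.0, 0.4, 0.7]
opening: 0.6
[0.43670304 0.0865436  0.08356184] box [280, 203, 91, 94, 5651] offset [-0.6  1.4  0. ]
```

View pics/w8.png

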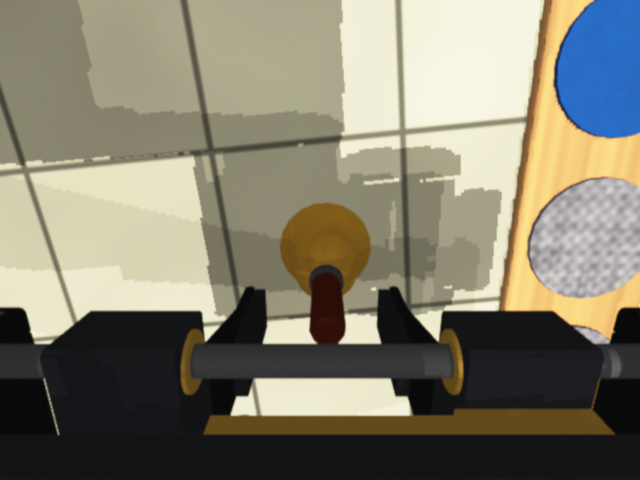

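Bell_3 is at columns 280–371 between the fingers, 0.6 mm off along the pads and 1.4 mm across. I'll grip and lift.

```bash
python3 -m inch '[{"dx":0,"dy":1.4,"dz":0,"turn":0,"gripper":50},{"dx":0,"dy":1.4,"dz":0,"turn":0,"gripper":20},{"dx":0,"dy":1.4,"dz":0,"turn":0,"gripper":0},{"dx":0,"dy":1.4,"dz":0,"turn":0,"gripper":0},{"dx":0,"dy":1.4,"dz":0,"turn":0,"gripper":0},{"dx":0,"dy":1.4,"dz":0,"turn":0,"gripper":0},{"dx":0,"dy":1.4,"dz":0,"turn":0,"gripper":0},{"dx":0,"dy":1.4,"dz":0,"turn":0,"gripper":0},{"dx":0,"dy":1.4,"dz":-20,"turn":0,"gripper":0},{"dx":0,"dy":1.4,"dz":-50,"turn":0,"gripper":0},{"dx":0,"dy":1.4,"dz":-80,"turn":0,"gripper":0},{"dx":0,"dy":1.4,"dz":-80,"turn":0,"gripper":0}]'
python3 -m inch '[{"dx":2,"dy":25,"dz":0,"turn":0,"gripper":0},{"dx":4,"dy":65,"dz":0,"turn":0,"gripper":0},{"dx":6,"dy":108,"dz":0,"turn":0,"gripper":0},{"dx":8,"dy":150,"dz":0,"turn":0,"gripper":0},{"dx":9,"dy":172,"dz":0,"turn":0,"gripper":0},{"dx":9.8,"dy":178.4,"dz":0,"turn":0,"gripper":0},{"dx":9.8,"dy":178.4,"dz":20,"turn":0,"gripper":0},{"dx":9.8,"dy":178.4,"dz":40,"turn":0,"gripper":0},{"dx":9.8,"dy":178.4,"dz":54,"turn":0,"gripper":0},{"dx":9.8,"dy":178.4,"dz":60,"turn":0,"gripper":0},{"dx":9.8,"dy":178.4,"dz":61,"turn":0,"gripper":0},{"dx":9.8,"dy":178.4,"dz":61,"turn":0,"gripper":0}]'
python3 - <<'E'
from h import *
s=read_state();im=capture('wrist');cv2.imwrite('pics/w9.png',im[:,:,::-1]);print(s['position'],s['force'],s['opening'])
E
```

```text
time_s: 15.3
position: [0.4395, 0.0869, 0.1668]
tcp_rot: [[0.098, 0.995, 0.007], [0.995, -0.098, -0.0], [0.0, 0.007, -1.0]]
force: [0.3, -0.3, -2.2]
opening: 0.176
time_s: 16.5
position: [0.6158, 0.0792, 0.1034]
tcp_rot: [[0.098, 0.995, 0.0], [0.995, -0.098, 0.0], [0.0, 0.0, -1.0]]
force: [-0.1, 0.8, -1.9]
opening: 0.17
[0.6157686  0.07921476 0.10340223] [-0.05903033  0.84950335 -1.90492925] 0.1696280169832908
```

View pics/w9.png

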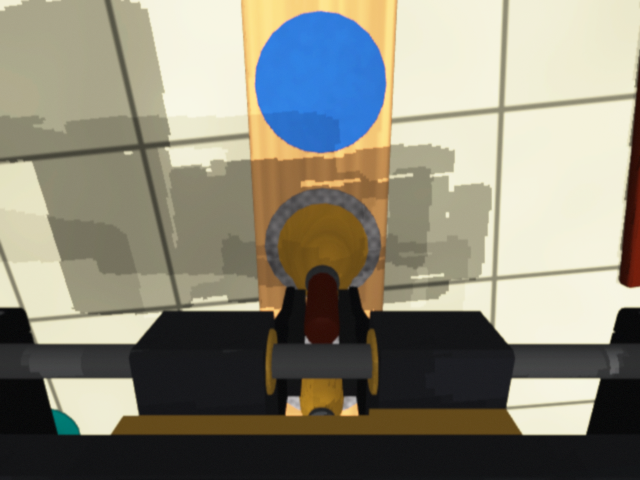

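Bell_3 is over grey_b. The mark spans columns 265–380 with its far edge at row 187; the bell spans 278–368 with its far edge at row 203. The blue mark is at columns 255–386, rows 11–153.

```bash
python3 - <<'E'
from h import *
s=read_state();C=wcam(s);L=lambda q,z=.016:local(ray(*C,q,z))
print('mark centre',L((322,187))-[42,0,0],'bell',L((323,203),.019)-[32,0,0])
print((L((255,82))+L((386,82)))/2,(L((321,11))+L((321,153)))/2)
E
python3 -m inch '[{"dx":0,"dy":0,"dz":1,"turn":0,"gripper":0},{"dx":0,"dy":0,"dz":1.8,"turn":0,"gripper":0},{"dx":0,"dy":0,"dz":2.4,"turn":0,"gripper":0},{"dx":0,"dy":0,"dz":2.8,"turn":0,"gripper":0},{"dx":0,"dy":0,"dz":2.8,"turn":0,"gripper":0}]'
```

```text
mark centre [-0.4  0.6  0. ] bell [-0.9  1.3  0. ]
[108.2   -0.35   0.  ] [ 1.0605e+02 -1.0000e-01  0.0000e+00]
time_s: 17.05
position: [0.6157, 0.0792, 0.1004]
tcp_rot: [[0.098, 0.995, -0.0], [0.995, -0.098, -0.0], [-0.0, -0.0, -1.0]]
force: [0.1, 0.0, -2.0]
opening: 0.175
```

```bash
python3 -m inch '[{"dx":0,"dy":0,"dz":0.4,"turn":0,"gripper":0},{"dx":0,"dy":0,"dz":0.8,"turn":0,"gripper":0},{"dx":0,"dy":0,"dz":0.8,"turn":0,"gripper":0}]'
```

```text
time_s: 17.35
position: [0.6163, 0.0791, 0.1001]
tcp_rot: [[0.098, 0.995, 0.001], [0.995, -0.098, -0.0], [0.0, 0.001, -1.0]]
force: [0.3, -0.1, 1.9]
opening: 0.174
```

```bash
python3 -m inch '[{"dx":0,"dy":0,"dz":0,"turn":0,"gripper":25},{"dx":0,"dy":0,"dz":0,"turn":0,"gripper":40},{"dx":0,"dy":0,"dz":0,"turn":0,"gripper":60},{"dx":0,"dy":0,"dz":0,"turn":0,"gripper":60},{"dx":0,"dy":0,"dz":-15,"turn":0,"gripper":60},{"dx":0,"dy":0,"dz":-45,"turn":0,"gripper":60},{"dx":0,"dy":0,"dz":-85,"turn":0,"gripper":60},{"dx":0,"dy":0,"dz":-120,"turn":0,"gripper":60},{"dx":0,"dy":0,"dz":-120,"turn":0,"gripper":60}]'
python3 -m inch '[{"dx":20,"dy":-16,"dz":0,"turn":0,"gripper":60},{"dx":52,"dy":-43,"dz":0,"turn":0,"gripper":60},{"dx":88,"dy":-73,"dz":0,"turn":0,"gripper":60},{"dx":124,"dy":-103,"dz":0,"turn":0,"gripper":60},{"dx":160,"dy":-133,"dz":0,"turn":0,"gripper":60},{"dx":195,"dy":-162,"dz":0,"turn":0,"gripper":60},{"dx":212,"dy":-176,"dz":0,"turn":0,"gripper":60},{"dx":216.4,"dy":-179,"dz":0,"turn":0,"gripper":60},{"dx":216.4,"dy":-179,"dz":0,"turn":0,"gripper":60}]'
python3 -m inch '[{"dx":0,"dy":0,"dz":30,"turn":0,"gripper":60},{"dx":0,"dy":0,"dz":70,"turn":0,"gripper":60},{"dx":0,"dy":0,"dz":105,"turn":0,"gripper":60},{"dx":0,"dy":0,"dz":123,"turn":0,"gripper":60},{"dx":0,"dy":0,"dz":126,"turn":0,"gripper":60},{"dx":0,"dy":0,"dz":126,"turn":0,"gripper":60}]'
python3 -c "
from h import *
near(.038,'w10')"
```

```text
time_s: 18.25
position: [0.6195, 0.0791, 0.2254]
tcp_rot: [[0.098, 0.995, 0.012], [0.995, -0.098, -0.001], [0.001, 0.012, -1.0]]
force: [0.4, -0.1, 0.4]
opening: 0.6
time_s: 19.15
position: [0.4585, 0.3122, 0.2191]
tcp_rot: [[0.096, 0.995, -0.0], [0.995, -0.096, -0.001], [-0.001, -0.0, -1.0]]
force: [1.2, -0.8, -0.0]
opening: 0.602
time_s: 19.75
position: [0.4598, 0.3109, 0.0931]
tcp_rot: [[0.1, 0.995, -0.001], [0.995, -0.1, -0.001], [-0.001, -0.001, -1.0]]
force: [0.3, 0.2, -0.4]
opening: 0.597
[0.45975441 0.31089171 0.09311054] box [271, 190, 104, 109, 7766] offset [0.2 0.4 0. ]
```

View pics/w10.png

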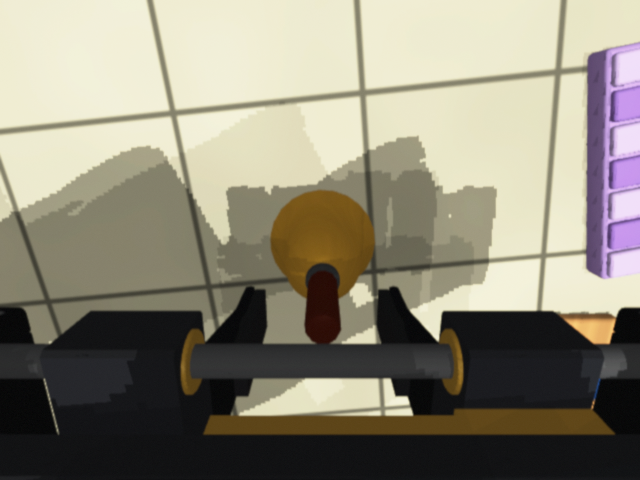

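Bell_4 is centred between the fingers at columns 271–375, with a 0.2/0.4 mm offset. The pill box is well clear on the right. I'll grip, lift and carry it to blue.

```bash
python3 -m inch '[{"dx":0,"dy":0,"dz":0,"turn":0,"gripper":50},{"dx":0,"dy":0,"dz":0,"turn":0,"gripper":20},{"dx":0,"dy":0,"dz":0,"turn":0,"gripper":0},{"dx":0,"dy":0,"dz":0,"turn":0,"gripper":0},{"dx":0,"dy":0,"dz":0,"turn":0,"gripper":0},{"dx":0,"dy":0,"dz":0,"turn":0,"gripper":0},{"dx":0,"dy":0,"dz":0,"turn":0,"gripper":0},{"dx":0,"dy":0,"dz":0,"turn":0,"gripper":0},{"dx":0,"dy":0,"dz":-20,"turn":0,"gripper":0},{"dx":0,"dy":0,"dz":-50,"turn":0,"gripper":0},{"dx":0,"dy":0,"dz":-80,"turn":0,"gripper":0},{"dx":0,"dy":0,"dz":-80,"turn":0,"gripper":0}]'
python3 -m inch '[{"dx":-12,"dy":20,"dz":0,"turn":0,"gripper":0},{"dx":-34,"dy":55,"dz":0,"turn":0,"gripper":0},{"dx":-58,"dy":94,"dz":0,"turn":0,"gripper":0},{"dx":-82,"dy":133,"dz":0,"turn":0,"gripper":0},{"dx":-102,"dy":165,"dz":0,"turn":0,"gripper":0},{"dx":-110,"dy":178,"dz":0,"turn":0,"gripper":0},{"dx":-110,"dy":178,"dz":20,"turn":0,"gripper":0},{"dx":-110,"dy":178,"dz":40,"turn":0,"gripper":0},{"dx":-110,"dy":178,"dz":54,"turn":0,"gripper":0},{"dx":-110,"dy":178,"dz":60,"turn":0,"gripper":0},{"dx":-110,"dy":178,"dz":61,"turn":0,"gripper":0},{"dx":-110,"dy":178,"dz":61,"turn":0,"gripper":0}]'
python3 - <<'E'
from h import *
s=read_state();im=capture('wrist');cv2.imwrite('pics/w11.png',im[:,:,::-1]);print(s['position'],s['force'],s['opening'])
E
```

```text
time_s: 21.0
position: [0.4606, 0.3131, 0.1764]
tcp_rot: [[0.098, 0.995, 0.006], [0.995, -0.098, 0.003], [0.003, 0.006, -1.0]]
force: [1.9, 0.8, -3.5]
opening: 0.177
time_s: 22.2
position: [0.6253, 0.1855, 0.1128]
tcp_rot: [[0.097, 0.995, 0.001], [0.995, -0.097, 0.0], [0.0, 0.001, -1.0]]
force: [-0.8, -0.9, -3.2]
opening: 0.178
[0.62533894 0.18552585 0.11275707] [-0.8285921  -0.86710907 -3.21783411] 0.17772897829855427
```

View pics/w11.png

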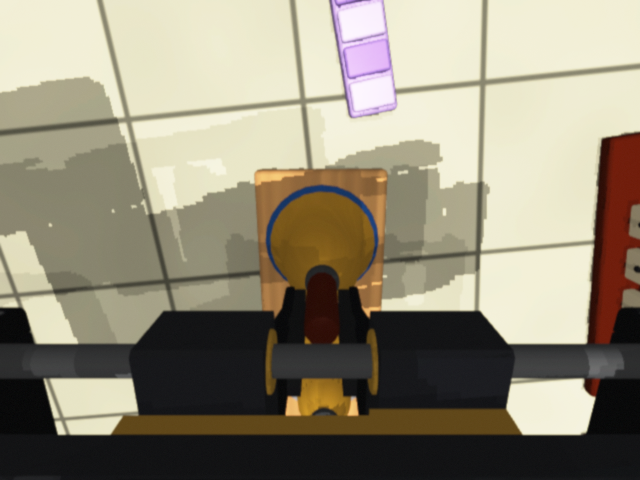

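Bell_4 is over the blue mark. A thin blue ring shows evenly: mark columns 266–379, bell 270–375, far edges at rows 185 and 191.

```bash
python3 - <<'E'
from h import *
s=read_state();C=wcam(s);L=lambda q,z=.016:local(ray(*C,q,z))
print('mark centre',L((322,185))-[42,0,0],'bell',L((322,191),.019)-[38,0,0])
E
python3 -m inch '[{"dx":0,"dy":0,"dz":1,"turn":0,"gripper":0},{"dx":0,"dy":0,"dz":1.8,"turn":0,"gripper":0},{"dx":0,"dy":0,"dz":2.4,"turn":0,"gripper":0},{"dx":0,"dy":0,"dz":2.6,"turn":0,"gripper":0},{"dx":0,"dy":0,"dz":2.6,"turn":0,"gripper":0}]'
```

```text
mark centre [-0.5  0.6  0. ] bell [-0.2  0.6  0. ]
time_s: 22.75
position: [0.6252, 0.1851, 0.11]
tcp_rot: [[0.098, 0.995, 0.0], [0.995, -0.098, 0.0], [0.0, 0.0, -1.0]]
force: [-0.6, 0.5, -3.6]
opening: 0.174
```

```bash
python3 -m inch '[{"dx":0,"dy":0,"dz":0.4,"turn":0,"gripper":0},{"dx":0,"dy":0,"dz":0.8,"turn":0,"gripper":0},{"dx":0,"dy":0,"dz":0.8,"turn":0,"gripper":0}]'
```

```text
time_s: 23.05
position: [0.6256, 0.1851, 0.1096]
tcp_rot: [[0.098, 0.995, 0.001], [0.995, -0.098, -0.0], [0.0, 0.001, -1.0]]
force: [-0.1, -1.1, -1.4]
opening: 0.173
```

```bash
python3 -m inch '[{"dx":0,"dy":0,"dz":0.3,"turn":0,"gripper":0},{"dx":0,"dy":0,"dz":0.5,"turn":0,"gripper":0},{"dx":0,"dy":0,"dz":0.5,"turn":0,"gripper":0}]'
```

```text
time_s: 23.35
position: [0.6257, 0.1851, 0.1096]
tcp_rot: [[0.098, 0.995, 0.001], [0.995, -0.098, -0.0], [0.0, 0.001, -1.0]]
force: [-0.7, -0.9, 4.2]
opening: 0.178
```

Bell_4 is in contact (4 N). I'll release, rise, and back off toward the base to clear the cameras.

```bash
python3 -m inch '[{"dx":0,"dy":0,"dz":0,"turn":0,"gripper":25},{"dx":0,"dy":0,"dz":0,"turn":0,"gripper":40},{"dx":0,"dy":0,"dz":0,"turn":0,"gripper":60},{"dx":0,"dy":0,"dz":0,"turn":0,"gripper":60},{"dx":0,"dy":0,"dz":-15,"turn":0,"gripper":60},{"dx":0,"dy":0,"dz":-45,"turn":0,"gripper":60},{"dx":0,"dy":0,"dz":-85,"turn":0,"gripper":60},{"dx":0,"dy":0,"dz":-120,"turn":0,"gripper":60},{"dx":0,"dy":0,"dz":-120,"turn":0,"gripper":60}]'
python3 -m inch '[{"dx":15,"dy":-20,"dz":0,"turn":0,"gripper":60},{"dx":45,"dy":-50,"dz":0,"turn":0,"gripper":60},{"dx":75,"dy":-80,"dz":0,"turn":0,"gripper":60},{"dx":105,"dy":-110,"dz":0,"turn":0,"gripper":60},{"dx":135,"dy":-140,"dz":0,"turn":0,"gripper":60},{"dx":165,"dy":-170,"dz":0,"turn":0,"gripper":60},{"dx":180,"dy":-190,"dz":0,"turn":0,"gripper":60},{"dx":180,"dy":-190,"dz":0,"turn":0,"gripper":60},{"dx":180,"dy":-190,"dz":0,"turn":0,"gripper":60},{"dx":180,"dy":-190,"dz":0,"turn":0,"gripper":60}]'
python3 - <<'E'
from h import *
a=capture('top');b=capture('scene')
out=np.hstack([cv2.resize(x,(400,300)) for x in (a[100:370,130:490],b[130:430,140:540])])
cv2.imwrite('pics/end.png',out[:,:,::-1]);print(read_state()['qvel'])
E
```

```text
time_s: 24.25
position: [0.6293, 0.1858, 0.2363]
tcp_rot: [[0.098, 0.995, 0.014], [0.995, -0.098, 0.002], [0.003, 0.014, -1.0]]
force: [-0.1, 0.2, 0.9]
opening: 0.597
time_s: 25.25
position: [0.4546, 0.3822, 0.2288]
tcp_rot: [[0.099, 0.995, 0.001], [0.995, -0.099, -0.0], [-0.0, 0.001, -1.0]]
force: [-0.3, 0.6, -0.6]
opening: 0.602
[-0.08534875  0.05222322  0.00047636  0.16207676 -0.07866965  0.08501124]
```

View pics/end.png

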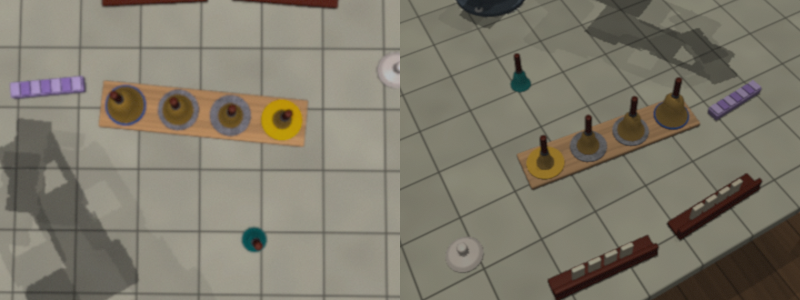

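All four bells stand upright and centred in the correct order. The pill box, teapot lid and turquoise bell are where they were, and the gripper is clear.

```bash
python3 -c "
from rig import *
print(hand_in())"
```

```text
the job is handed in; nothing more can be done
None
```

The four brass bells are standing upright on their marks in size order: bell_1 on yellow, bell_2 and bell_3 on the grey marks, bell_4 on blue. I handed the job in after about 25 s of robot time.

- **Placing:** I lowered each bell in small steps until the wrist force showed light contact (about 2–5 N), then released it.
- **Centring:** Wrist pictures taken at or just above each mark put every bell within about 1 mm of its mark's centre.
- **Final pictures:** The last top and scene pictures show all four bells upright in order. By eye, the pill box, teapot lid and turquoise bell have not moved, and the gripper is clear of everything.
- **What disagreed or failed:**
  - The automatic shape fit for bell_1 matched poorly, so I used edge measurements instead.
  - The overhead and scene cameras differed by a few millimetres on the mark positions, so I used wrist-camera measurements instead.
  - One early move was refused because its rows left out keys, and the arm did not move.

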